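Shift the pasta machine into its slow cutting gear

TASK

The pasta machine's gear lever is parked in the middle slot of its H-gate. Push the lever with the fingertips out of the park slot, across the gate and fully home into the slow slot for the cutting head: the slot nearer to you on the side where the head with the ribbed cutting rollers is fitted. Only push it, do not take hold of it; do not force it or run it into any other gear on the way, and leave the things standing round the machine where they are.

Things in the scene. Friction and masses are not known exactly. Their poses are not given: they have to be found in the camera images.
- drive_unit: Motor and gearbox of the pasta machine: white box 180 (x) x 130 (y) x 66 mm high, fixed, on a wooden board. Origin: centre of its underside; x from its front (switch, vents, robot's side) to its far side, y to its left seen from the robot, z up. A roller head stands against its left (+y) and its right (-y) side, each 130 mm wide, at most 88 mm high.
- gate_centre (a point): Centre of the top of the steel gate plate, 74 (x) x 80 (y) mm, 72 mm above the drive unit's origin, same axes. Gate: a neutral channel along y through this point; from it 11 mm wide slots run 19 mm to far (+x) and near (-x) at each end, 20 mm left and right of the middle, and one park slot to far only in the middle. Left slots drive the left head, right ones the right head; far fast, near slow.
- lever_knob (a point): Centre of the black knob on the gear lever, 32 mm across, 20 mm below this point to 18 mm above. A 9 mm steel stem leans about a pivot 15 mm above the drive unit's origin, on its vertical axis, 122 mm from this point; upright, the knob's centre is 137 mm above the drive unit's origin. The knob travels about 36 mm each way in x and 40 mm each way in y.
- gear_cross (a joint): Sideways lean of the lever, rad: 0 in the middle (park) column, about +0.34 in the left (+y) column, about -0.34 in the right column (end walls of the channel at 0.36). Stiff with friction (about 2.5 N at the knob), no spring: stays where it is left.
- gear_shift (a joint): Fore-and-aft lean of the lever, rad: 0 in the neutral channel, about +0.33 at the end of a far slot (away from the robot, +x), about -0.32 at the end of a near slot (-x). Same friction, no spring. The slot ends and channel walls are hard stops.
- cutting_head: Roller head with two ribbed (disc) cutting rollers, 150 (x) x 130 (y) x 76 mm high, fixed against the left or the right side of the drive unit; origin at the centre of its underside, 132 mm to the side of the drive unit's origin.
- sheeting_head: Roller head with two smooth rollers and a small sloping feed table at the back, 88 mm high, same footprint, fixed on the other side of the drive unit; origin at the centre of its underside.
- timer: Kitchen timer, 64 mm across, 40 mm high, loose, in front of the machine on the left; origin at its underside. Leave alone.
- tin: Small tin, 75 mm across, 58 mm high, loose, in front of the machine on the right; origin at its underside. Leave alone.
- herbs: Spice jar, 45 mm across, 106 mm high, loose, behind the machine; origin at its underside. Leave alone.
- garlic: Garlic bulb, 56 mm, loose, behind the machine on the right; origin at its underside. Leave alone.

How it is judged:
At the end, for the whole second after the job is handed in: The lever rests in the near slot of the column on the cutting head's side: gear_cross beyond 0.27 rad to that side and gear_shift below -0.24 rad (its stop is at about -0.32), not moving (((y of cutting_head in the frame of drive_unit above 0 m and value of joint gear_cross above 0.27 rad and value of joint gear_shift below -0.24 rad) or (y of cutting_head in the frame of drive_unit below 0 m and value of joint gear_cross below -0.27 rad and value of joint gear_shift below -0.24 rad)) and velocity of joint gear_cross between -0.05 and 0.05 rad/s and velocity of joint gear_shift between -0.05 and 0.05 rad/s); the robot touches nothing.
It fails at once if the lever is run into a fast gear (more than half-way into a far side slot) ((value of joint gear_cross above 0.15 rad or value of joint gear_cross below -0.15 rad) and value of joint gear_shift above 0.15 rad).
It fails at once if the lever is run into the slow gear of the sheeting head (more than half-way into that slot) ((y of cutting_head in the frame of drive_unit above 0 m and value of joint each of gear_cross, gear_shift below -0.15 rad) or (y of cutting_head in the frame of drive_unit below 0 m and value of joint gear_cross above 0.15 rad and value of joint gear_shift below -0.15 rad)).
It fails at once if the lever or machine is forced: fingers press on it with more than 80 N (contact force between the fingers and drive_unit above 80 N).
It fails at once if the lever is taken hold of: knob or stem between the fingers (horizontal distance between the grasp point and lever_knob below 0.012 m and z of the grasp point in the frame of lever_knob between -0.06 and 0.022 m).
It fails at once if a bystander (timer, tin, spice jar or garlic) is moved more than 15 mm, lifted or knocked over (distance of any of timer, tin, herbs, garlic from where it was at the start of the episode above 0.015 m or angle between any of timer, tin, herbs, garlic's own z axis and vertical above 0.3 rad).
It also fails if it takes over 58 s, if anything falls off the work surface, if the arm or the gripper's body presses on something with over 40 N, if the wrist force passes 120 N, or if a joint passes its speed limit or range.

ROBOT

A 7-joint arm with a two-finger parallel gripper is mounted at the origin on a cart in front of the work surface, level with it; the furniture and walls round the work are solid. World frame = base frame: x ahead of the robot, y to its left, z up, the work surface at z = 0. Lengths are in m, angles in rad, forces in N, time in s.
With the tool pointing down it reaches from about 0.4 to 0.875 m from the base axis. Payload 19.3 kg.
Tool frame: the origin (TCP) lies where the fingers leave the gripper's body, on its centre line; the fingertips stand bot.tip_reach ahead of it and the grasp point (between the pads) lies 54 mm ahead of it (bot.tip_reach is the distance from the TCP to the fingertips, in m); z points along the fingers, y is the line along which they close (so a half turn about z gives the same grasp; the last joint's range is limited). The gripper opens to 85 mm and grips with 20 to 120 N. Pads are 22 mm wide; open, the fingers measure 114 mm over their backs; the gripper's body (76 mm by 85 mm) begins 54 mm behind the grasp point. The pads swing forward as they close: fully open they stand 13 mm farther back than shut.
Start: joints at [1.213, 0.521, -0.036, 1.599, 0.021, 1.021, -0.113], TCP at [0.177, -0.599, 0.304] pointing down, gripper open.
Joint ranges: [-2.91, 2.91], [-0.3, 2.13], [-1.5, 1.42], [0.17, 2.43], [-1.26, 4.41], [0.16, 1.93], [-2.52, 2.52]. Speed limits (rad/s): [1.89, 1.89, 2.39, 2.39, 3.01, 3.01, 3.01].

INTERFACE

Orientations are given as [roll, pitch, yaw] about the fixed x, y, z axes, in that order (R = Rz(yaw) Ry(pitch) Rx(roll)).
In Python, from workcell import bot gives the robot as it stands. The module is installed in compiled form; this text tells all that it offers.
- The arm moves only by the shell command python3 -m jog 'ROWS' [FORCE]. ROWS is JSON, a list that holds one entry, the list of rows, each a list of 7 numbers: the shift along the tool's x, y, z in mm, then the turn, a rotation vector about the tool's x, y, z in rad, then the opening, from 0 (shut) to 1 (fully open). In form: [[[tx, ty, tz, wx, wy, wz, fingers], ...]]. A call has 1 to 5 rows; each row shifts and turns the commanded pose from where the row before left it, along the tool's axes as they then stand; what a row does not reach is not made up. A row lasts 1/10 s, in which the tool goes at most 50 mm and 8.59 degrees, less where a joint would pass 70% of its speed; a pose out of reach is approached as far as the arm can. A call is refused whole if a number of a shift passes 50 or a number of a turn 0.15, either way. A call with a gripper value outside its range is refused whole. The fingers move at their own pace and stop on an object; FORCE is the grip in N (left out, the last holds). Time passes only in rows, so rows that do not move let the fingers close. It gives the time, the measured TCP pose, the force, the opening and the grip force at its end, in the units of the state.
- bot.observe(): the state, without advancing time (a new reading comes with each control period).
- bot.grab_frame(name): name is "side" or "top"; returns a dict with "img" (420x560x3 uint8, red, green, blue), "intrinsics" (3x3 intrinsics, pixels), "R" (3x3) and "t" (3): a world point X has camera coordinates R X + t. Camera axes: x right, y down, z forward; pixel columns grow to the right and rows downward; lengths in m; the calibration is good to about 2 mm. A picture is of the moment at which its call begins. There is no depth.
- bot.job_done(): hands the job in; it is judged then, once.
Trained networks look in a picture, given as the dict that the camera call returned (one of the last four; its "shot" number tells which), for a name from the list of things; names that differ only in an ending like _2 or _b are one class to them, and where a whole thing is asked for, a point or a joint stands for the part that bears it (a point fixed in the world has none). Each returns a list of dicts, best first, with "conf" (0 to 1); they miss things now and then, are a little off and sometimes report something else, mostly with a low value. They report only what shows in the picture. A call takes as long as a camera call.
- bot.trace(query, picture): "region" (420x560 bool, what is visible of it).
- bot.spot_point(query, picture): "xyz" ([x, y, z] in m, in world coordinates, good to about 4 mm: a listed point, or the origin of a listed thing).
The state is a dict: "clock": time; "qpos": joint angles; "qd": joint speeds; "joint_efforts": joint torques, N m; "position": TCP position; "tool_rot": TCP orientation; "force": force on the tool from outside, world axes, zero at the start; "moment": the same for the moment, N m; "grip_width": finger opening in m; "finger_force": force on a finger pad.
Only numpy, scipy, OpenCV 4.12 (cv2) and the standard library are available. Lean on these libraries where they do the work, as an engineer would, in place of code of your own. Each camera call takes 0.05 s, during which the arm holds its last target. There are 200 camera calls.

## Working session

There is one attempt and no reset: what is moved stays moved. The work goes in short steps, Python scripts to look and compute and a shell command to move; the robot and the scene stay as the last step left them, time stands still between calls to the robot, and variables do not carry over. Pictures are saved under pics/ and viewed, at most 10 in all, crops included, and the job is handed in when it is done.

```bash
mkdir -p pics; python3 - <<'E'
from workcell import bot
import cv2
s=bot.observe()
print(s, bot.tip_reach)
for n in ("side","top"):
    f=bot.grab_frame(n)
    cv2.imwrite(f"pics/{n}0.png",f["img"][:,:,::-1])
    print(n,f["t"],f["R"].tolist(),f["intrinsics"].tolist())
    for q in ("drive_unit","gate_centre","lever_knob","cutting_head","sheeting_head","timer","tin","herbs","garlic"):
        r=bot.spot_point(q,f)
        print(q,[(x["conf"],[round(float(v),3) for v in x["xyz"]]) for x in r[:2]])
E
```

```text
{'clock': 0.0, 'qpos': array([ 1.21280632,  0.52201974, -0.03632311,  1.5999843 ,  0.02119452,
        1.02108236, -0.11277997]), 'qd': array([-0.00042499, -0.00132052, -0.00138503,  0.0010805 ,  0.0008334 ,
        0.00135506,  0.00046413]), 'joint_efforts': array([-1.35907725e-03, -9.27083087e+01,  1.97883256e+00, -3.69922578e+01,
        1.78392988e-02,  8.13479943e-03,  8.62449099e-06]), 'position': array([ 0.17729753, -0.59907236,  0.30333065]), 'tool_rot': array([-3.14048625e+00,  7.54942397e-05,  2.87793091e-01]), 'force': array([ 0.22031081, -0.56395166, -0.32368288]), 'moment': array([ 0.04212359,  0.004224  , -0.03373032]), 'finger_force': 0.0, 'grip_width': 0.08522626128321403} 0.0726
side [0.44487467 0.29466089 0.6420556 ] [[-0.8812802098027935, -0.4722501825358791, 0.018026561091144304], [-0.2621902790318103, 0.45683391821616537, -0.8500347220840377], [0.3931939081307915, -0.7538451673003514, -0.52641809842248]] [[473.8535312627854, 0.0, 273.0034903020954], [0.0, 473.8535312627854, 207.02028521891384], [0.0, 0.0, 1.0]]
drive_unit [(0.86, [0.5, -0.075, 0.02])]
gate_centre
[... 509 characters left out ...]
59131434, 0.07096578050431349, -0.20815175096959443], [0.2077313098625015, -0.013336209392084063, -0.9780950099156319]] [[414.1364651532866, 0.0, 284.4312463393428], [0.0, 414.1364651532866, 207.8804230956536], [0.0, 0.0, 1.0]]
drive_unit [(0.94, [0.501, -0.072, 0.018])]
gate_centre [(0.92, [0.501, -0.075, 0.09]), (0.64, [0.523, -0.078, 0.152])]
lever_knob [(0.72, [0.523, -0.078, 0.147])]
cutting_head [(0.62, [0.475, -0.205, 0.02])]
sheeting_head [(0.67, [0.526, 0.053, 0.014])]
timer [(0.95, [0.386, 0.054, 0.015]), (0.55, [0.474, -0.205, 0.019])]
tin [(0.56, [0.327, -0.152, 0.018])]
herbs [(0.95, [0.649, -0.002, 0.019])]
garlic [(0.93, [0.636, -0.188, 0.018]), (0.67, [0.526, -0.074, 0.152])]
```

View pics/side0.png

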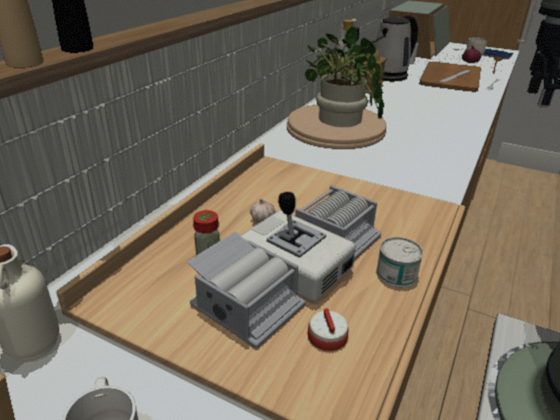

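View pics/top0.png

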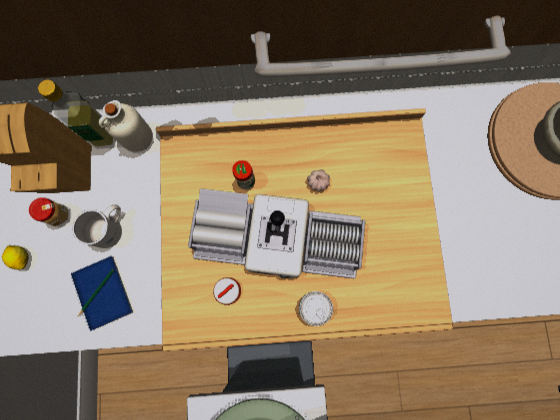

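The ribbed cutting head is on the right (-y): top view at (335,242), side view at (340,212). The sheeting head is at top (220,228). The knob is at top (278,218), leaning to the far side in the park slot. The machine yaw is about -0.195 rad. I'll shut the fingers, align with the machine axes and travel high.

```bash
cat > loc.py <<'E'
import numpy as np
from workcell import bot
O=np.array([.500,-.075]); Y=-.195
def loc(p):
    d=np.array(p[:2])-O; c,s=np.cos(Y),np.sin(Y)
    return np.round(1000*np.array([c*d[0]+s*d[1],-s*d[0]+c*d[1],p[2]]),1)
if __name__=="__main__":
    o=bot.observe(); print(o["clock"],"TCP local mm",loc(o["position"]),"rot",o["tool_rot"].round(3),"F",o["force"].round(1),"w",o["grip_width"])
E
python3 -m jog '[[[0,0,0,0,0,0.121,0],[0,0,0,0,0,0.121,0],[0,0,0,0,0,0.121,0],[0,0,0,0,0,0.121,0],[0,0,0,0,0,0,0]]]'
python3 -m jog '[[[20,-41,0,0,0,0,0],[20,-41,0,0,0,0,0],[20,-41,0,0,0,0,0],[20,-41,0,0,0,0,0],[20,-41,0,0,0,0,0]]]'
python3 loc.py
```

```text
clock: 1.5
position: [0.1775, -0.5992, 0.3039]
tool_rot: [3.142, 0.0, -0.198]
force: [0.6, 0.9, 0.0]
grip_width: 0.0123
finger_force: 0.0
clock: 2.0
position: [0.3163, -0.4162, 0.3041]
tool_rot: [3.141, -0.0, -0.192]
force: [2.6, -1.2, -0.3]
grip_width: 0.0002
finger_force: 0.0
2.0 TCP local mm [-114.1 -370.3  304.1] rot [ 3.141 -0.    -0.192] F [ 2.6 -1.2 -0.3] w 0.00020411383131694553
```

```bash

python3 -m jog '[[[20,-41,0,0,0,0,0],[20,-41,0,0,0,0,0],[20,-41,0,0,0,0,0],[20,-41,0,0,0,0,0],[20,-41,0,0,0,0,0]]]'
python3 -m jog '[[[20,-41,0,0,0,0,0],[20,-41,0,0,0,0,0],[20,-41,0,0,0,0,0],[15,-30,0,0,0,0,0],[0,0,0,0,0,0,0]]]'
python3 loc.py
```

```text
clock: 2.5
position: [0.4544, -0.2346, 0.3042]
tool_rot: [3.141, -0.001, -0.192]
force: [0.1, -1.1, -0.0]
grip_width: -0.0001
finger_force: 0.0
clock: 3.0
position: [0.5591, -0.0961, 0.3037]
tool_rot: [-3.14, -0.001, -0.186]
force: [-0.5, -0.8, 0.1]
grip_width: 0.0001
finger_force: 0.0
3.0 TCP local mm [ 62.   -9.3 303.7] rot [-3.14e+00 -1.00e-03 -1.86e-01] F [-0.5 -0.8  0.1] w 0.00012207412135124298
```

```bash

python3 -m jog '[[[6,-9,0,0,0,0.008,0],[0,0,30,0,0,0,0],[0,0,30,0,0,0,0],[0,0,33,0,0,0,0],[0,0,0,0,0,0,0]]]'
python3 loc.py; python3 - <<'E'
from loc import *
import cv2
f=bot.grab_frame("side"); cv2.imwrite("pics/s1.png",cv2.resize(f["img"][120:330,160:440,::-1],None,fx=2.5,fy=2.5))
for n in("side","top"):
    f=bot.grab_frame(n)
    for r in bot.spot_point("lever_knob",f)[:2]: print(n,r["conf"],loc(r["xyz"]))
E
```

```text
clock: 3.5
position: [0.5628, -0.0935, 0.2077]
tool_rot: [3.141, 0.006, -0.204]
force: [0.5, 0.1, 0.6]
grip_width: -0.0
finger_force: 0.0
3.5 TCP local mm [ 65.2  -6.  207.7] rot [ 3.141  0.006 -0.204] F [0.5 0.1 0.6] w -1.765090784495291e-05
side 0.77 [ 27.2  -1.5 152.6]
side 0.17 [   0.  -132.2   19.3]
```

View pics/s1.png

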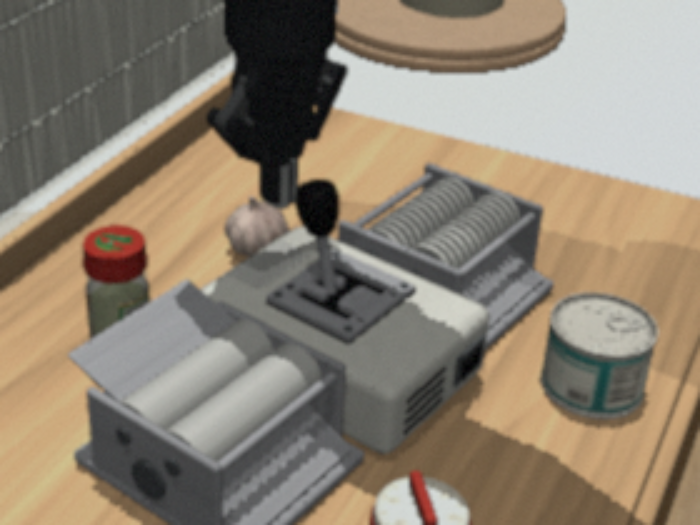

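The fingertips stand behind the knob (tips at (280,200), knob at (318,205)), level with its lower half. Now I'll push it near-ward in small steps and watch the force.

```bash

python3 -m jog '[[[-5,-5,0,0,0,-0.008,0],[-5,0,0,0,0,0,0],[-4,0,0,0,0,0,0],[-4,0,0,0,0,0,0],[-4,0,0,0,0,0,0]]]'|grep -i force
python3 loc.py
python3 -m jog '[[[-4,0,0,0,0,0,0],[-4,0,0,0,0,0,0],[-2,0,0,0,0,0,0],[0,0,0,0,0,0,0]]]'|grep -i force
python3 loc.py
```

```text
force: [3.1, 0.0, 3.3]
finger_force: 1.7
4.25 TCP local mm [ 4.500e+01 -1.000e-01  2.113e+02] rot [-3.141e+00 -2.000e-03 -1.960e-01] F [3.1 0.  3.3] w -0.00026884300401769975
force: [2.2, 0.0, 1.3]
finger_force: 1.0
4.65 TCP local mm [ 3.460e+01 -1.000e-01  2.109e+02] rot [ 3.142  0.    -0.196] F [2.2 0.  1.3] w 0.00022448911619879491
```

```bash

for i in 1; do python3 -m jog '[[[-2,0,0,0,0,0,0],[-2,0,0,0,0,0,0],[0,0,0,0,0,0,0]]]'|grep ^force; done
python3 loc.py
python3 -m jog '[[[-1,0,0,0,0,0,0],[-1,0,0,0,0,0,0],[0,0,0,0,0,0,0]]]'|grep ^force
python3 loc.py
python3 - <<'E'
from loc import *
for n in("side","top","side"):
    f=bot.grab_frame(n)
    for r in bot.spot_point("lever_knob",f)[:1]: print(n,r["conf"],loc(r["xyz"]))
E
```

```text
force: [1.8, -0.8, 2.0]
4.95 TCP local mm [ 3.060e+01 -2.000e-01  2.108e+02] rot [ 3.142  0.    -0.196] F [ 1.8 -0.8  2. ] w 0.0002212177837947245
force: [2.9, -1.0, 1.4]
5.25 TCP local mm [ 2.870e+01 -1.000e-01  2.109e+02] rot [-3.142  0.    -0.196] F [ 2.9 -1.   1.4] w 0.00016967362108552122
side 0.55 [  2.6   2.  153.9]
side 0.65 [  3.5   2.9 156.1]
```

Not at the wall yet; a bit more until the force rises.

```bash

python3 -m jog '[[[-1,0,0,0,0,0,0],[-1,0,0,0,0,0,0],[0,0,0,0,0,0,0]]]'|grep ^force
python3 loc.py
python3 -m jog '[[[-1,0,0,0,0,0,0],[-1,0,0,0,0,0,0],[0,0,0,0,0,0,0]]]'|grep ^force
python3 loc.py
```

```text
force: [3.2, -0.6, 1.9]
5.85 TCP local mm [ 2.670e+01 -1.000e-01  2.109e+02] rot [-3.142  0.    -0.196] F [ 3.2 -0.6  1.9] w -0.0002615633828078667
force: [3.0, -0.9, 1.5]
6.15 TCP local mm [ 2.48e+01 -1.00e-01  2.11e+02] rot [-3.142 -0.    -0.196] F [ 3.  -0.9  1.5] w 0.00011415470520015983
```

```bash

python3 -m jog '[[[-1,0,0,0,0,0,0],[0,0,0,0,0,0,0]]]'|grep ^force
python3 -m jog '[[[-1,0,0,0,0,0,0],[0,0,0,0,0,0,0]]]'|grep ^force
python3 loc.py
```

```text
force: [4.5, -0.9, 2.8]
force: [6.6, -1.8, 1.6]
6.55 TCP local mm [ 2.340e+01 -1.000e-01  2.112e+02] rot [-3.141e+00 -2.000e-03 -1.960e-01] F [ 6.6 -1.8  1.6] w 0.00030303969822880063
```

Wall reached (force rising, TCP lagging): the lever is in neutral. Now I'll go round to its left side.

```bash

python3 -m jog '[[[17,0,0,0,0,0,0],[0,-22,0,0,0,0,0],[0,-22,0,0,0,0,0],[-20,0,0,0,0,0,0],[-18,0,0,0,0,0,0]]]'|grep ^force
python3 -m jog '[[[0,0,0,0,0,0,0]]]'|grep ^force
python3 loc.py; python3 - <<'E'
from loc import *
import cv2
f=bot.grab_frame("side"); cv2.imwrite("pics/s2.png",cv2.resize(f["img"][120:330,160:440,::-1],None,fx=2.5,fy=2.5))
for n in("side","top","side","top"):
    f=bot.grab_frame(n)
    for r in bot.spot_point("lever_knob",f)[:1]: print(n,r["conf"],loc(r["xyz"]))
E
```

```text
force: [-0.3, -0.4, 0.2]
force: [0.4, -0.3, 0.5]
7.15 TCP local mm [ -0.4  43.9 210.6] rot [ 3.141e+00  3.000e-03 -1.950e-01] F [ 0.4 -0.3  0.5] w -0.00016657462426980432
side 0.91 [ -0.    0.6 156.9]
side 0.7 [  0.7   3.2 154.4]
```

View pics/s2.png

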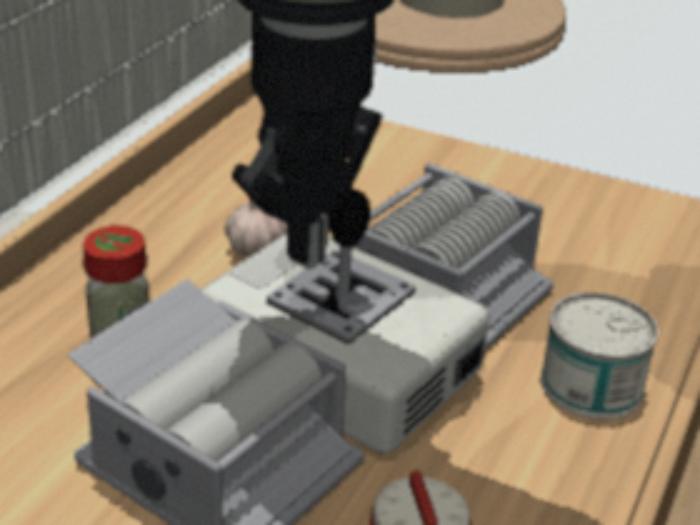

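The lever stands upright in the neutral channel (knob (350,218), stem foot (347,300)), and the fingers are to its left. I'll push right, slightly off-centre to the far side so the bias is near-ward.

```bash

python3 -m jog '[[[4,5,0,0,0,0,0],[0,4,0,0,0,0,0],[0,4,0,0,0,0,0],[0,4,0,0,0,0,0],[0,0,0,0,0,0,0]]]'|grep ^force
python3 loc.py
python3 -m jog '[[[0,4,0,0,0,0,0],[0,4,0,0,0,0,0],[0,4,0,0,0,0,0],[0,0,0,0,0,0,0]]]'|grep ^force
python3 loc.py; python3 - <<'E'
from loc import *
for n in("side","top","side"):
    f=bot.grab_frame(n)
    for r in bot.spot_point("lever_knob",f)[:1]: print(n,r["conf"],loc(r["xyz"]))
E
```

```text
force: [0.0, 0.2, 0.4]
8.1 TCP local mm [  5.9  26.4 211. ] rot [-3.142 -0.    -0.197] F [0.  0.2 0.4] w -7.619997794127126e-05
force: [1.2, 1.2, 0.6]
8.5 TCP local mm [  5.9  14.2 210.9] rot [ 3.141 -0.    -0.197] F [1.2 1.2 0.6] w -0.0001508759822562506
side 0.93 [ -0.5 -13.6 156.4]
side 0.74 [ -3.2 -15.5 154.7]
```

```bash

python3 -m jog '[[[0,4,0,0,0,0,0],[0,4,0,0,0,0,0],[0,4,0,0,0,0,0],[0,0,0,0,0,0,0]]]'|grep ^force
python3 loc.py
python3 -m jog '[[[0,4,0,0,0,0,0],[0,3,0,0,0,0,0],[0,2,0,0,0,0,0],[0,0,0,0,0,0,0]]]'|grep ^force
python3 loc.py; python3 - <<'E'
from loc import *
for n in("side","top","side"):
    f=bot.grab_frame(n)
    for r in bot.spot_point("lever_knob",f)[:1]: print(n,r["conf"],loc(r["xyz"]))
E
```

```text
force: [-0.2, 1.0, -0.4]
9.2 TCP local mm [  5.8   2.1 210.8] rot [ 3.141  0.    -0.197] F [-0.2  1.  -0.4] w 6.550016954821286e-05
force: [0.7, 1.3, -0.5]
9.6 TCP local mm [  5.9  -6.5 210.9] rot [ 3.141 -0.    -0.197] F [ 0.7  1.3 -0.5] w 0.000238356057620148
side 0.61 [ -2.9 -34.6 152.9]
side 0.68 [ -2.1 -35.2 151.9]
```

Now step to the end wall and watch for the force rise.

```bash

python3 -m jog '[[[0,2,0,0,0,0,0],[0,1,0,0,0,0,0],[0,0,0,0,0,0,0]]]'|grep ^force
python3 -m jog '[[[0,1,0,0,0,0,0],[0,0,0,0,0,0,0]]]'|grep ^force
python3 loc.py
python3 -m jog '[[[0,1,0,0,0,0,0],[0,0,0,0,0,0,0]]]'|grep ^force
python3 loc.py
```

```text
force: [0.9, 1.5, -1.8]
force: [0.2, 2.2, -2.1]
10.4 TCP local mm [  5.8 -10.2 210.9] rot [-3.142 -0.    -0.196] F [ 0.2  2.2 -2.1] w -3.369744931663048e-05
force: [1.1, 2.9, -1.6]
10.6 TCP local mm [  5.8 -11.2 210.9] rot [-3.142  0.    -0.196] F [ 1.1  2.9 -1.6] w -0.00025343900124083913
```

```bash

python3 -m jog '[[[0,1,0,0,0,0,0],[0,0,0,0,0,0,0]]]'|grep ^force
python3 -m jog '[[[0,1,0,0,0,0,0],[0,0,0,0,0,0,0]]]'|grep ^force
python3 loc.py
python3 - <<'E'
from loc import *
for n in("side","top","side"):
    f=bot.grab_frame(n)
    for r in bot.spot_point("lever_knob",f)[:1]: print(n,r["conf"],loc(r["xyz"]))
E
```

```text
force: [0.7, 2.2, -1.4]
force: [0.5, 2.2, -1.3]
11.0 TCP local mm [  5.8 -13.3 210.9] rot [ 3.142 -0.    -0.196] F [ 0.5  2.2 -1.3] w -7.831530077937421e-05
side 0.7 [-153.7 -112.    17. ]
side 0.6 [ -2.1 -40.  148.3]
```

```bash

python3 -m jog '[[[0,-10,0,0,0,0,0],[20,0,0,0,0,0,0],[18,0,0,0,0,0,0],[0,20,4,0,0,0,0],[0,18,0,0,0,0,0]]]'|grep ^force
python3 -m jog '[[[0,0,0,0,0,0,0]]]'|grep ^force
python3 loc.py; python3 - <<'E'
from loc import *
import cv2
f=bot.grab_frame("side"); cv2.imwrite("pics/s3.png",cv2.resize(f["img"][120:330,160:440,::-1],None,fx=2.5,fy=2.5))
for n in("side","top","side"):
    f=bot.grab_frame(n)
    for r in bot.spot_point("lever_knob",f)[:1]: print(n,r["conf"],loc(r["xyz"]))
E
```

```text
force: [-0.1, 0.5, -0.2]
force: [0.4, -0.3, 0.2]
11.9 TCP local mm [ 43.7 -43.  206.7] rot [ 3.14e+00  1.00e-03 -1.99e-01] F [ 0.4 -0.3  0.2] w 9.379134304227686e-05
side 0.91 [ -2.5 -39.7 147.2]
side 0.84 [ -0.4 -40.5 150.7]
```

View pics/s3.png

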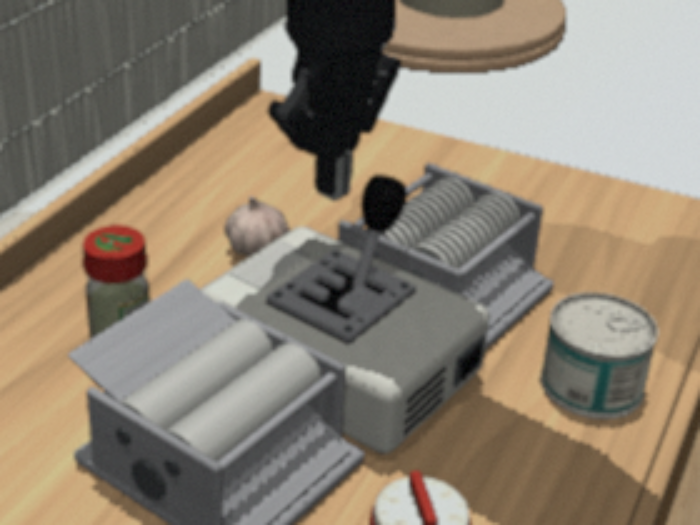

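The lever leans right at the right end of the channel (knob (383,203), foot (362,280)), and the fingers are behind it at (333,180). Now the near-ward push.

```bash

python3 -m jog '[[[-6,-2,0,0,0,0,0],[-6,0,0,0,0,0,0],[-4,0,0,0,0,0,0],[-3,0,0,0,0,0,0],[0,0,0,0,0,0,0]]]'|grep ^force
python3 loc.py
python3 -m jog '[[[-2,0,0,0,0,0,0],[-2,0,0,0,0,0,0],[0,0,0,0,0,0,0]]]'|grep ^force
python3 loc.py
python3 -m jog '[[[-2,0,0,0,0,0,0],[0,0,0,0,0,0,0]]]'|grep ^force
python3 loc.py
```

```text
force: [-0.7, -0.1, -0.9]
12.75 TCP local mm [ 24.5 -39.1 207. ] rot [-3.142 -0.    -0.196] F [-0.7 -0.1 -0.9] w -2.787438334485106e-05
force: [1.9, -1.5, 1.3]
13.05 TCP local mm [ 20.9 -39.2 207.1] rot [ 3.142e+00 -1.000e-03 -1.960e-01] F [ 1.9 -1.5  1.3] w -0.00014030961338604172
force: [1.5, -1.6, 0.8]
13.25 TCP local mm [ 18.7 -39.1 206.9] rot [-3.142 -0.    -0.196] F [ 1.5 -1.6  0.8] w 0.0001410301433650956
```

```bash

python3 -m jog '[[[-3,0,0,0,0,0,0],[-3,0,0,0,0,0,0],[0,0,0,0,0,0,0]]]'|grep ^force
python3 -m jog '[[[-3,0,0,0,0,0,0],[-3,0,0,0,0,0,0],[-3,0,0,0,0,0,0],[0,0,0,0,0,0,0]]]'|grep ^force
python3 loc.py; python3 - <<'E'
from loc import *
for n in("side","top","side"):
    f=bot.grab_frame(n)
    for r in bot.spot_point("lever_knob",f)[:1]: print(n,r["conf"],loc(r["xyz"]))
E
```

```text
force: [2.0, -0.7, 0.4]
force: [2.0, 0.3, -1.5]
13.95 TCP local mm [  3.3 -39.1 206.8] rot [-3.142e+00  1.000e-03 -1.960e-01] F [ 2.   0.3 -1.5] w -0.0002683619586572668
side 0.64 [-21.7 -38.6 144.3]
side 0.71 [-21.3 -38.1 142.6]
```

```bash

python3 -m jog '[[[-3,0,0,0,0,0,0],[-3,0,0,0,0,0,0],[-2,0,0,0,0,0,0],[0,0,0,0,0,0,0]]]'|grep ^force
python3 loc.py
python3 -m jog '[[[-2,0,0,0,0,0,0],[-2,0,0,0,0,0,0],[0,0,0,0,0,0,0]]]'|grep ^force
python3 loc.py
python3 -m jog '[[[-1,0,0,0,0,0,0],[-1,0,0,0,0,0,0],[0,0,0,0,0,0,0]]]'|grep ^force
python3 loc.py
```

```text
force: [1.4, -0.3, -1.3]
14.65 TCP local mm [ -4.5 -39.1 206.9] rot [-3.142  0.    -0.196] F [ 1.4 -0.3 -1.3] w -8.719055271490483e-05
force: [1.4, -0.5, -1.8]
14.95 TCP local mm [ -8.5 -39.1 206.9] rot [ 3.142  0.    -0.196] F [ 1.4 -0.5 -1.8] w -0.00017094640263965024
force: [2.9, -1.2, -2.1]
15.25 TCP local mm [-10.2 -39.1 206.9] rot [-3.142 -0.    -0.196] F [ 2.9 -1.2 -2.1] w -0.0003076324431741159
```

```bash

python3 -m jog '[[[-1,0,0,0,0,0,0],[0,0,0,0,0,0,0]]]'|grep ^force
python3 -m jog '[[[-1,0,0,0,0,0,0],[0,0,0,0,0,0,0]]]'|grep ^force
python3 loc.py
python3 -m jog '[[[-1,0,0,0,0,0,0],[0,0,0,0,0,0,0]]]'|grep ^force
python3 loc.py
```

```text
force: [6.1, -0.5, -4.3]
force: [8.5, -1.0, -6.2]
15.65 TCP local mm [-11.6 -39.  207. ] rot [-3.141e+00 -2.000e-03 -1.960e-01] F [ 8.5 -1.  -6.2] w -1.2991595172926527e-05
force: [11.4, -1.6, -6.9]
15.85 TCP local mm [-12.1 -39.  207.1] rot [-3.141e+00 -3.000e-03 -1.960e-01] F [11.4 -1.6 -6.9] w 8.76120047137179e-05
```

The lever is against its stop at the end of the slot. Back off, rise and check.

```bash

python3 -m jog '[[[15,0,0,0,0,0,0],[25,0,0,0,0,0,0],[0,0,-40,0,0,0,0],[0,0,-40,0,0,0,0],[0,0,-20,0,0,0,0]]]'|grep ^force
python3 -m jog '[[[0,0,0,0,0,0,0],[0,0,0,0,0,0,0]]]'|grep ^force
python3 loc.py; python3 - <<'E'
from loc import *
import cv2
f=bot.grab_frame("side"); cv2.imwrite("pics/s4.png",cv2.resize(f["img"][120:330,160:440,::-1],None,fx=2.5,fy=2.5))
for n in("side","top","side"):
    f=bot.grab_frame(n)
    for r in bot.spot_point("lever_knob",f)[:1]: print(n,r["conf"],loc(r["xyz"]))
E
```

```text
force: [-0.6, -0.6, -0.3]
force: [-0.2, -0.0, -0.1]
16.55 TCP local mm [ 26.4 -39.2 306.7] rot [ 3.142  0.    -0.196] F [-0.2 -0.  -0.1] w 0.0002588799052054886
side 0.81 [-36.1 -39.2 143.4]
side 0.68 [-35.3 -38.1 142.8]
```

View pics/s4.png

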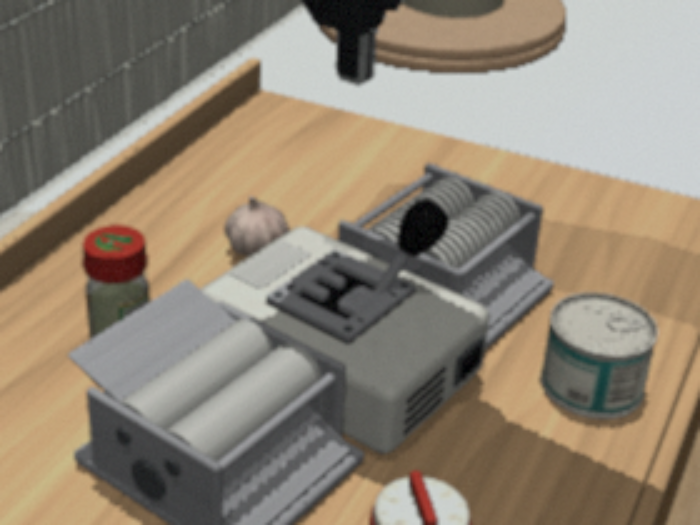

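The lever is home in the near-right slot (knob (423,226), stem foot (385,285)), with the ribbed head beside it. The bystanders haven't moved and the arm is clear.

```bash
python3 -c "from workcell import bot; print(bot.job_done())"
```

```text
the job is handed in; nothing more can be done
None
```

I pushed the gear lever out of park, across the gate and home into the near-right slot, the slow gear for the cutting head. It rests against its stop, nothing around the machine was moved, and the job is handed in with no verdict shown.

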